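Sweep the piping nozzles through the board's opening into the wash tub

TASK

Clear the three steel piping nozzles off the wooden board: sweep them with the fingertips across the board and through its rectangular opening, so that all three end up in the white tub underneath. Only push them along the board, do not pick them up, and leave the ring-shaped pastry cutter standing where it is on the board.

Things in the scene. Friction and masses are not known exactly. Their poses are not given: they have to be found in the camera images.
- board: fixed wooden board on short legs, 300 mm (its x) by 400 mm (its y), level, no rim or lip; top face 80 mm above the table, 18 mm thick. Origin under its centre at table height, z up. Its rectangular through opening is centred at x 0, y +115 mm
- opening (a point): centre of the rectangular through opening, level with the board's top face; axes as the board's: 130 mm along x, 90 mm along y
- tub_floor (a point): centre of the inner floor of the white open tub that stands fixed under the opening: 194 mm along the board's x, 124 mm along its y, rim 58 mm above the table, floor 8 mm. It is larger than the opening, so whatever goes through lands in it
- ring_cutter: loose ring-shaped stainless pastry cutter, 48 mm across and 43 mm tall, standing on the board among the nozzles; origin at the centre of its underside; stays where it is. The straight way from each nozzle to the centre of the opening passes clear of it
- nozzle_a: loose stainless piping nozzle, a cone 40 mm tall, 25 mm wide at the foot and narrower at the top, some 12 g; stands on its wide end on the board, about 0.1 to 0.25 m from the opening's centre; origin at the centre of its wide end, z axis along the cone to its narrow end. Pushed high it topples; pushed within 15 mm of the board it slides upright
- nozzle_b: loose stainless piping nozzle, a cone 40 mm tall, 25 mm wide at the foot and narrower at the top, some 12 g; stands on its wide end on the board, about 0.1 to 0.25 m from the opening's centre; origin at the centre of its wide end, z axis along the cone to its narrow end. Pushed high it topples; pushed within 15 mm of the board it slides upright
- nozzle_c: loose stainless piping nozzle, a cone 40 mm tall, 25 mm wide at the foot and narrower at the top, some 12 g; stands on its wide end on the board, about 0.1 to 0.25 m from the opening's centre; origin at the centre of its wide end, z axis along the cone to its narrow end. Pushed high it topples; pushed within 15 mm of the board it slides upright

How it is judged (in metres and radians):
At the end, for the whole second after the job is handed in: All three nozzles lie at rest in the tub under the opening (within the tub's outline, below its rim, 58 mm above the table), and the ring cutter stands upright on the board within 20 mm of where it was (x of nozzle_a in the frame of board between -0.098 and 0.098 m and y of nozzle_a in the frame of board between 0.053 and 0.177 m and height (world z) of each of nozzle_a, nozzle_b, nozzle_c below 0.058 m and linear speed of each of nozzle_a, nozzle_b, nozzle_c below 0.05 m/s and x of nozzle_b in the frame of board between -0.098 and 0.098 m and y of nozzle_b in the frame of board between 0.053 and 0.177 m and x of nozzle_c in the frame of board between -0.098 and 0.098 m and y of nozzle_c in the frame of board between 0.053 and 0.177 m and distance of ring_cutter from where it was at the start of the episode below 0.02 m and angle between ring_cutter's own z axis and vertical below 0.2 rad); the robot touches nothing.
It fails at once if a nozzle was picked up (its wide end rose more than 22 mm above the board's top) (height (world z) of any of nozzle_a, nozzle_b, nozzle_c above 0.102 m).
It fails at once if the ring cutter was pushed more than 20 mm or knocked over (distance of ring_cutter from where it was at the start of the episode above 0.02 m or angle between ring_cutter's own z axis and vertical above 0.4 rad).
It also fails if it takes over 58 s, if anything falls off the work surface, if the arm or the gripper's body presses on something with over 40 N, if the wrist force passes 120 N, or if a joint passes its speed limit or range.

ROBOT

A 7-joint arm with a two-finger parallel gripper is mounted at the origin on a cart in front of the work surface, level with it; the furniture and walls round the work are solid. World frame = base frame: x ahead of the robot, y to its left, z up, the work surface at z = 0. Lengths are in m, angles in degrees, forces in N, time in s.
With the tool pointing down it reaches from about 0.4 to 0.85 m from the base axis. Payload 4.5 kg.
Tool frame: the origin (TCP) lies between the finger pads; the fingertips stand 22 mm ahead of it and the grasp point (between the pads) lies 3 mm ahead of it (tcp_to_tips is the z of the fingertips in the tool frame, in m); z points along the fingers, y is the line along which they close (so a half turn about z gives the same grasp; the last joint's range is limited). The gripper opens to 85 mm and grips with 20 to 120 N. Pads are 22 mm wide; open, the fingers measure 114 mm over their backs; the gripper's body (76 mm by 85 mm) begins 54 mm behind the grasp point. The pads swing forward as they close: fully open they stand 13 mm farther back than shut.
Start: joints at [75.619, 39.483, -11.15, 89.685, 9.013, 51.709, -12.324], TCP at [0.176, -0.6, 0.253] pointing down, gripper open.
Joint ranges: [-172.22, 172.22], [-26.19, 119.32], [-84.43, 86.54], [7.71, 146.69], [-57.33, 237.33], [2.42, 119.75], [-152.13, 152.13]. Speed limits (degrees/s): [147.25, 147.25, 180, 180, 180, 180, 180].

INTERFACE

Orientations are given as [roll, pitch, yaw] about the fixed x, y, z axes, in that order (R = Rz(yaw) Ry(pitch) Rx(roll)).
In Python, from plant import observe, read_camera, sign_off, tcp_to_tips gives the robot as it stands.
- The arm moves only by the tool move_arm, never from a script. Its argument "commands" is text: rows parted by semicolons, each of 7 numbers parted by spaces: the shift along the tool's x, y, z normalised to -1 to 1, where 1 is 0.03 m, then the turn, a rotation vector about the tool's x, y, z normalised to -1 to 1, where 1 is 60 degrees, then the opening, from -1 (shut) to 1 (fully open), so that 0 is half open. A call has exactly 5 rows; each row shifts and turns the commanded pose from where the row before left it, along the tool's axes as they then stand; what a row does not reach is not made up. A row lasts 1/12 s, in which the tool goes at most 41.7 mm and 7.16 degrees, less where a joint would pass 70% of its speed; a pose out of reach is approached as far as the arm can. A call with a number of a shift or a turn outside -1 to 1 is refused whole. A call with a gripper value outside its range is refused whole. The fingers move at their own pace and stop on an object; the grip force is fixed at half the most. Time passes only in rows, so rows that do not move let the fingers close, or fill a call up. It gives the time, the measured TCP pose, the force, the opening and the grip force at its end, in the units of the state.
- observe(): the state, without advancing time (a new reading comes with each control period).
- read_camera(name): name is "side" or "top" or "wrist"; returns a dict with "pixels" (480x640x3 uint8, red, green, blue), "K" (3x3 intrinsics, pixels), "rvec" (rotation vector, rad) and "tvec" (3), from world to camera coordinates, as OpenCV has them; the wrist camera has in their place "tool_from_camera" (4x4, takes a point from camera to tool coordinates, whose origin is the TCP and whose axes are the flange's). Camera axes: x right, y down, z forward; pixel columns grow to the right and rows downward; lengths in m; the calibration is good to about 2 mm. A picture is of the moment at which its call begins: read the wrist's pose just before it. There is no depth.
- sign_off(): hands the job in; it is judged then, once.
The state is a dict: "time": time; "qpos": joint angles; "joint_vel": joint speeds; "effort": joint torques, N m; "position": TCP position; "eef_rot": TCP orientation; "ft_force": force on the tool from outside, world axes, zero at the start; "wrist_torque": the same for the moment, N m; "width": finger opening in m; "grip_force": force on a finger pad.
Only numpy, scipy, OpenCV 4.12 (cv2) and the standard library are available. Lean on these libraries where they do the work, as an engineer would, in place of code of your own. Each camera call takes 0.05 s, during which the arm holds its last target. There are 200 camera calls.

## Working session

There is one attempt and no reset: what is moved stays moved. The work goes in short steps, Python scripts to look and compute and a tool call to move; the robot and the scene stay as the last step left them, time stands still between calls to the robot, and variables do not carry over. Pictures are saved under pics/ and viewed, at most 10 in all, crops included, and the job is handed in when it is done.

Besides the shell and the picture viewer there is one more tool, called after ">>>" as name(argument=value, ...), one argument or row to a line, values as JSON. move_arm: Moves the arm, as the interface text tells. Scaled input: -1 to 1 covers 0.03 m each way for a shift and 60 degrees each way for a turn. Its arguments: {"type":"object","properties":{"commands":{"type":"string"}},"required":["commands"]}

```bash
ls; mkdir -p pics; python3 - <<'E'
from plant import *
import cv2,numpy as np
s=observe();print(s['time'],s['position'],s['eef_rot'],s['width'],tcp_to_tips)
for n in('top','side'):
    c=read_camera(n);cv2.imwrite(f'pics/{n}0.png',c['pixels'][:,:,::-1]);print(c['K'],c['rvec'],c['tvec'])
E
```

```text
pics
0.0 [ 0.17538604 -0.5992331   0.25246631] [-1.79891307e+02  8.88686662e-03  1.63260996e+01] 0.08525606265917711 0.022
[[449.64338476   0.         321.64658408]
 [  0.         449.64338476 234.32996435]
 [  0.           0.           1.        ]] [ 2.16993931 -2.15837392  0.1205009 ] [0.04187734 0.59138293 0.85411596]
[[600.05622357   0.         318.48282578]
 [  0.         600.05622357 243.11227464]
 [  0.           0.           1.        ]] [ 2.26281795 -0.43210356  0.21548913] [-0.51233225  0.22036914  0.75022252]
```

View pics/top0.png

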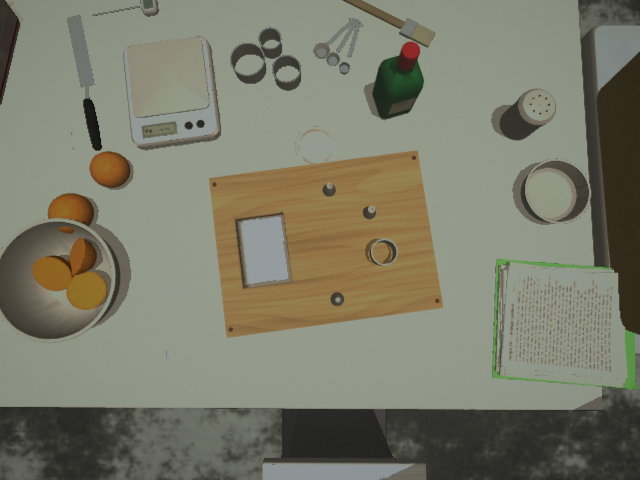

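View pics/side0.png

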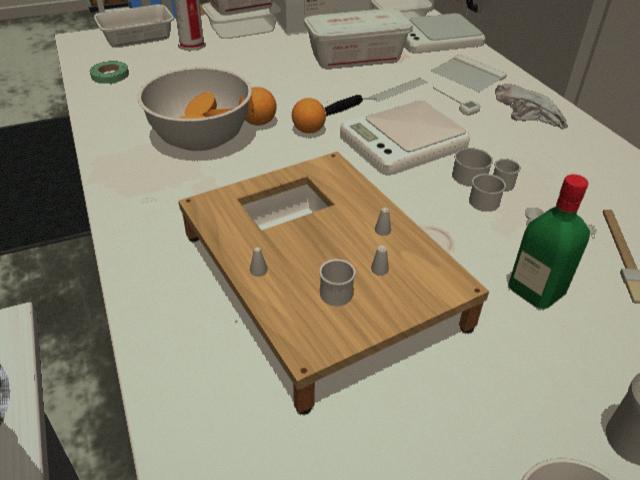

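The top view shows the nozzles at about (329,188), (370,212) and (337,299), the ring at (382,252), and the opening at x 236–291, y 213–287. The side view shows the nozzle feet at about (258,272), (385,233) and (380,272), with the ring standing at (337,300).

```bash
cat > h.py <<'E'
import cv2,numpy as np
from plant import *
def ray(c,px,z):
    R=cv2.Rodrigues(np.array(c['rvec'],float))[0];t=np.array(c['tvec']).ravel()
    d=R.T@np.linalg.inv(c['K'])@np.array([px[0],px[1],1.]);o=-R.T@t
    return (o+d*(z-o[2])/d[2])[:2]
def blobs(c,poly,smax=70):
    im=c['pixels'][:,:,::-1].copy();hsv=cv2.cvtColor(im,cv2.COLOR_BGR2HSV)
    m=np.zeros(im.shape[:2],np.uint8);cv2.fillPoly(m,[np.int32(poly)],255)
    m[hsv[:,:,1]>smax]=0
    n,l,st,ce=cv2.connectedComponentsWithStats(m)
    return [(l==i,st[i],ce[i]) for i in range(1,n) if st[i][4]>25]
TOPP=[(214,182),(415,156),(437,304),(231,332)]
SIDEP=[(185,203),(335,156),(480,292),(303,368)]
E
python3 - <<'E'
from h import *
c=read_camera('top')
hsv=cv2.cvtColor(c['pixels'],cv2.COLOR_RGB2HSV)
# board outline by saturation
m=((hsv[:,:,1]>90)&(hsv[:,:,0]<25)).astype(np.uint8);m[:, :205]=0;m[:145]=0;m[345:]=0;m[:,450:]=0
k=max(cv2.findContours(m,0,2)[0],key=cv2.contourArea)
r=cv2.minAreaRect(k);b=cv2.boxPoints(r);w=np.array([ray(c,p,.08) for p in b]);print('board',b.round(1).tolist(),w.round(4).tolist(),w.mean(0),[np.linalg.norm(w[i]-w[i-1]).round(4) for i in range(4)])
for ml,st,ce in blobs(c,TOPP): 
    print('top',st,ce.round(1),ray(c,ce,.08).round(4),ray(c,ce,.12).round(4))
s=read_camera('side')
for ml,st,ce in blobs(s,SIDEP,60):
    ys,xs=np.nonzero(ml);yb=ys.max();xb=xs[ys>=yb-3].mean()
    print('side',st,ce.round(1),'bot',xb,yb,ray(s,(xb,yb),.08).round(4))
a=cv2.resize(c['pixels'][140:345,200:450,::-1],None,fx=2.9,fy=2.9,interpolation=cv2.INTER_CUBIC);cv2.imwrite('pics/crop.png',a)
R=cv2.Rodrigues(np.array(c['rvec'],float))[0];print('cam',-R.T@np.array(c['tvec']).ravel())
E
```

```text
board [[204.60000610351562, 178.39999389648438], [420.3999938964844, 148.5], [442.3999938964844, 307.20001220703125], [226.60000610351562, 337.20001220703125]] [[0.6912, 0.2673], [0.7517, -0.1426], [0.4525, -0.1773], [0.3966, 0.2171]] [0.57298615 0.04112823] [np.float64(0.2989), np.float64(0.4143), np.float64(0.3012), np.float64(0.3983)]
top [324 183  11  13 107] [329.  189.1] [0.6719 0.0316] [0.6633 0.0322]
top [364 206  12  12 104] [369.8 211.6] [ 0.6294 -0.0451] [ 0.6228 -0.0408]
top [ 237  215   54   73 3157] [263.4 250.7] [0.5546 0.1532] [0.5516 0.148 ]
top [371 239  27  27 194] [385.8 250.6] [ 0.5561 -0.0744] [ 0.553  -0.0687]
top [332 293  12  12 117] [337.2 298.7] [0.4669 0.0159] [0.4682 0.0173]
side [ 244  185   83   45 1961] [284.1 206.7] bot 263.94594594594594 229 [0.5027 0.101 ]
side [376 208  15  27 288] [383.3 222.6] bot 382.83720930232556 234 [0.6668 0.0255]
side [372 246  16  29 343] [380.2 261.2] bot 379.8974358974359 274 [ 0.624  -0.0506]
side [250 248  17  28 310] [257.7 263.3] bot 257.8780487804878 275 [0.4638 0.0092]
side [ 320  260   35   45 1335] [336.5 281.5] bot 336.6164383561644 304 [ 0.5447 -0.0811]
cam [0.49268286 0.04478101 0.91447242]
```

View pics/crop.png

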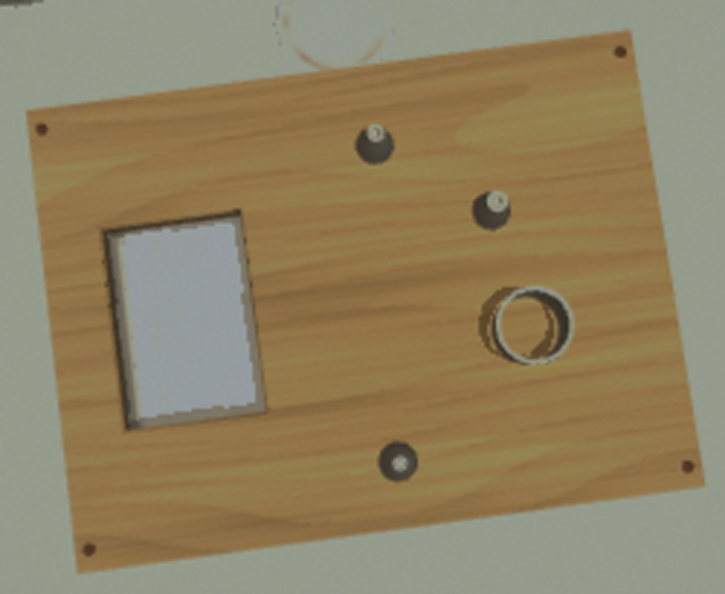

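```bash
python3 - <<'E'
from h import *
c=read_camera('top');s=read_camera('side')
f=lambda p,z=.08:ray(c,(p[0]/2.9+200,p[1]/2.9+140),z)
w=np.array([f(p) for p in[(27,110),(630,31),(705,487),(78,573)]]);print(w.round(4).tolist(),w.mean(0),[np.linalg.norm(w[i]-w[i-1]).round(4) for i in range(4)])
y=(w[0]+w[3]-w[1]-w[2]);y/=np.linalg.norm(y);print('yaw',np.degrees(np.arctan2(-y[0],y[1])))
O1=w.mean(0)+.115*y
O2=np.mean([f(p) for p in[(104,230),(240,211),(266,411),(127,431)]],0);print('open',O1,O2)
R=cv2.Rodrigues(np.array(s['rvec'],float))[0];cs=-R.T@np.array(s['tvec']).ravel();print(cs)
O=O1
for n,p,tp,q in[('A',(375,147),(375,133),(382.8,234.5)),('B',(490,211),(497,202),(379.9,274.5)),('C',(398,463),(400,464),(257.9,275.5)),('ring',(527,325),(533,325),(336.6,304.5))]:
    r=.024 if n=='ring' else .0125
    a=f(p);t=f(tp,.12);b=ray(s,q,.08);v=b-cs[:2];b=b+r*v/np.linalg.norm(v)
    d=O-a;print(n,a.round(4),'tip',t.round(4),'side',b.round(4),'dist',np.linalg.norm(d).round(3),'yaw',np.degrees(np.arctan2(d[1],d[0])).round(1))
E
```

```text
[[0.6922, 0.2583], [0.7474, -0.1364], [0.4513, -0.1785], [0.3958, 0.2165]] [0.57166806 0.03999097] [np.float64(0.2993), np.float64(0.3986), np.float64(0.2991), np.float64(0.3988)]
yaw 7.972335103008024
open [0.55571814 0.15387951] [0.55541521 0.15297746]
[ 0.30954495 -0.57429709  0.66951139]
A [0.6689 0.031 ] tip [0.6693 0.0317] side [0.6726 0.0352] dist 0.167 yaw 132.6
B [ 0.6271 -0.0436] tip [ 0.6263 -0.0437] side [ 0.63   -0.0408] dist 0.21 yaw 109.9
C [0.4653 0.0157] tip [0.466  0.0159] side [0.4667 0.0203] dist 0.165 yaw 56.8
ring [ 0.5533 -0.0669] tip [ 0.5504 -0.0652] side [ 0.5546 -0.0602] dist 0.221 yaw 89.4
```

>>> move_arm(
  commands="0.79 -0.475 0 0 0 0 -0.58;0.79 -0.475 0 0 0 0 -0.58;0.79 -0.475 0 0 0 0 -0.58;0.79 -0.475 0 0 0 0 -0.58;0.79 -0.475 0 0 0 0 -0.58",
)

```text
time: 0.72
position: [0.2701, -0.4971, 0.2533]
eef_rot: [180.0, -0.0, 16.3]
ft_force: [0.6, 1.0, 0.4]
width: 0.0254
grip_force: 0.0
```

>>> move_arm(
  commands="0.79 -0.475 0 0 0 0 -0.58;0.79 -0.475 0 0 0 0 -0.58;0.79 -0.475 0 0 0 0 -0.58;0.79 -0.475 0 0 0 0 -0.58;0.79 -0.475 0 0 0 0 -0.58",
)

```text
time: 1.13
position: [0.3638, -0.3954, 0.2534]
eef_rot: [180.0, -0.0, 16.3]
ft_force: [-0.0, -0.3, 1.0]
width: 0.018
grip_force: 0.0
```

>>> move_arm(
  commands="0.79 -0.475 0 0 0 0 -0.58;0.79 -0.475 0 0 0 0 -0.58;0.79 -0.475 0 0 0 0 -0.58;0.79 -0.475 0 0 0 0 -0.58;0.79 -0.475 0 0 0 0 -0.58",
)

```text
time: 1.55
position: [0.4576, -0.2937, 0.2534]
eef_rot: [180.0, -0.0, 16.3]
ft_force: [0.0, 0.6, -0.2]
width: 0.0182
grip_force: 0.0
```

>>> move_arm(
  commands="0.79 -0.475 0 0 0 0 -0.58;0.79 -0.475 0 0 0 0 -0.58;0.79 -0.475 0 0 0 0 -0.58;0.79 -0.475 0 0 0 0 -0.58;0.79 -0.475 0 0 0 0 -0.58",
)

```text
time: 1.97
position: [0.5512, -0.192, 0.2533]
eef_rot: [180.0, 0.0, 16.3]
ft_force: [1.1, -0.1, 0.4]
width: 0.0177
grip_force: 0.0
```

>>> move_arm(
  commands="0 0 0 0 0 -0.115 -0.58;0 0 0 0 0 -0.115 -0.58;0 0 0 0 0 -0.115 -0.58;0 0 0 0 0 -0.115 -0.58;0 0 0 0 0 -0.115 -0.58",
)

```text
time: 2.38
position: [0.5504, -0.1931, 0.2533]
eef_rot: [180.0, 0.0, 51.2]
ft_force: [-0.4, 0.3, -0.7]
width: 0.0178
grip_force: 0.0
```

>>> move_arm(
  commands="0 0 0 0 0 -0.115 -0.58;0 0 0 0 0 -0.115 -0.58;0 0 0 0 0 -0.115 -0.58;0 0 0 0 0 -0.115 -0.58;0 0 0 0 0 -0.115 -0.58",
)

```text
time: 2.8
position: [0.5504, -0.1933, 0.2533]
eef_rot: [180.0, 0.0, 85.6]
ft_force: [0.3, 0.5, -0.1]
width: 0.0177
grip_force: 0.0
```

>>> move_arm(
  commands="0 0 0 0 0 -0.1 -0.58;0 0 0 0 0 -0.1 -0.58;0 0 0 0 0 -0.1 -0.58;0 0 0 0 0 -0.1 -0.58;0 0 0 0 0 0 -0.58",
)

```text
time: 3.22
position: [0.5503, -0.1934, 0.2531]
eef_rot: [-180.0, -0.0, 109.4]
ft_force: [-0.1, -0.0, 0.6]
width: 0.018
grip_force: 0.0
```

>>> move_arm(
  commands="0.44 0.825 0 0 0 0 -0.58;0.44 0.825 0 0 0 0 -0.58;0.44 0.825 0 0 0 0 -0.58;0.44 0.825 0 0 0 0 -0.58;0.44 0.825 0 0 0 0 -0.58",
)

```text
time: 3.63
position: [0.6461, -0.089, 0.2533]
eef_rot: [-180.0, 0.0, 109.1]
ft_force: [0.7, -0.4, -0.2]
width: 0.0178
grip_force: 0.0
```

>>> move_arm(
  commands="0 0 0.9 0 0 0 -0.58;0 0 0.9 0 0 0 -0.58;0 0 0.9 0 0 0 -0.58;0 0 0.9 0 0 0 -0.58;0 0 0 0 0 0 -0.58",
)

```text
time: 4.05
position: [0.6416, -0.0904, 0.1398]
eef_rot: [-179.4, -0.2, 109.2]
ft_force: [-1.8, -0.2, -0.5]
width: 0.0178
grip_force: 0.0
```

```bash
python3 - <<'E'
from h import *
s=observe();print(s['position'],s['eef_rot'],s['qpos'])
a=read_camera('wrist')['pixels'];b=read_camera('side')['pixels'][130:400,150:510]
b=cv2.resize(b,None,fx=.95,fy=.95)
im=np.zeros((300,800,3),np.uint8);im[:300,:400]=cv2.resize(a,(400,300));im[:b.shape[0],410:410+b.shape[1]]=b
cv2.imwrite('pics/w1.png',im[:,:,::-1])
E
```

```text
[ 0.64155805 -0.09037849  0.13981981] [-1.79425048e+02 -1.58228079e-01  1.09202803e+02] [ 19.273838    51.74675611 -29.57599233  89.60484942  31.58956572
  47.82350747  -3.56853974]
```

View pics/w1.png

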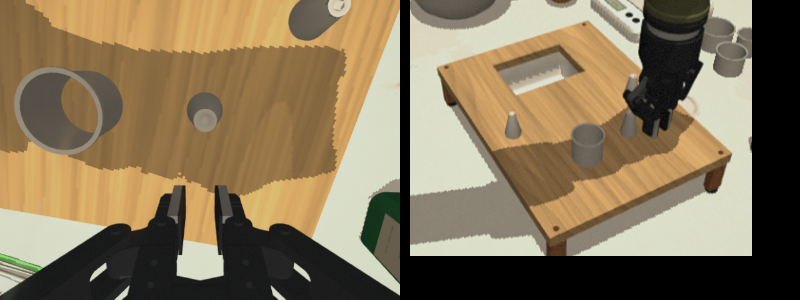

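The wrist view shows nozzle B ahead at (205,108), in line with the finger gap at about x=200. The ring is well off to the left.

>>> move_arm(
  commands="0 0 0 0 0 0 -0.58;0 0 0.3 0 0 0 -0.58;0 0 0.3 0 0 0 -0.58;0 0 0 0 0 0 -0.58;0 0 0 0 0 0 -0.58",
)

```text
time: 4.57
position: [0.645, -0.0901, 0.1269]
eef_rot: [-179.9, -0.0, 109.3]
ft_force: [1.1, 0.3, 0.1]
width: 0.0182
grip_force: 0.0
```

>>> move_arm(
  commands="0 0 0.3 0 0 0 -0.58;0 0 0.3 0 0 0 -0.58;0 0 0 0 0 0 -0.58;0.3 0 0 0 0 0 -0.58;0.3 0 0 0 0 0 -0.58",
)

```text
time: 4.98
position: [0.6392, -0.0727, 0.109]
eef_rot: [-180.0, -0.0, 109.2]
ft_force: [0.2, -0.1, 0.1]
width: 0.0179
grip_force: 0.0
```

>>> move_arm(
  commands="0.3 0 0 0 0 0 -0.58;0.3 0 0 0 0 0 -0.58;0.3 0 0 0 0 0 -0.58;0.3 0 0 0 0 0 -0.58;0.3 0 0 0 0 0 -0.58",
)

```text
time: 5.4
position: [0.6243, -0.0293, 0.1095]
eef_rot: [180.0, 0.0, 109.4]
ft_force: [0.3, 0.1, 0.4]
width: 0.0179
grip_force: 0.1
```

```bash
python3 - <<'E'
from h import *
a=read_camera('wrist')['pixels'];b=read_camera('side')['pixels'][130:400,150:510]
b=cv2.resize(b,None,fx=.95,fy=.95)
im=np.zeros((300,800,3),np.uint8);im[:300,:400]=cv2.resize(a,(400,300));im[:b.shape[0],410:410+b.shape[1]]=b
cv2.imwrite('pics/w2.png',im[:,:,::-1])
E
```

```text
(no output)
```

View pics/w2.png

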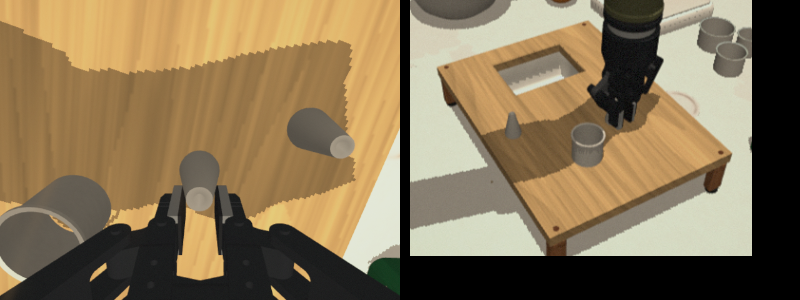

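Nozzle B stands upright, nested in the finger gap at (200,175), and nozzle A is clear on the right. I'll keep pushing.

>>> move_arm(
  commands="0.3 0 0 0 0 0 -0.58;0.3 0 0 0 0 0 -0.58;0.3 0 0 0 0 0 -0.58;0.3 0 0 0 0 0 -0.58;0.3 0 0 0 0 0 -0.58",
)

```text
time: 5.92
position: [0.6093, 0.0131, 0.1093]
eef_rot: [-180.0, -0.0, 109.3]
ft_force: [-0.6, -0.1, -0.6]
width: 0.0182
grip_force: 0.0
```

>>> move_arm(
  commands="0.3 0 0 0 0 0 -0.58;0.3 0 0 0 0 0 -0.58;0.3 0 0 0 0 0 -0.58;0.3 0 0 0 0 0 -0.58;0.3 0 0 0 0 0 -0.58",
)

```text
time: 6.33
position: [0.5945, 0.0553, 0.1093]
eef_rot: [180.0, 0.0, 109.3]
ft_force: [0.5, -0.7, -1.0]
width: 0.0179
grip_force: 0.0
```

>>> move_arm(
  commands="0.3 0 0 0 0 0 -0.58;0.3 0 0 0 0 0 -0.58;0.3 0 0 0 0 0 -0.58;0.3 0 0 0 0 0 -0.58;0.3 0 0 0 0 0 -0.58",
)

```text
time: 6.75
position: [0.5796, 0.0978, 0.1093]
eef_rot: [180.0, 0.0, 109.3]
ft_force: [-0.2, 0.0, 0.6]
width: 0.0181
grip_force: 0.1
```

>>> move_arm(
  commands="0.3 0 0 0 0 0 -0.58;0.3 0 0 0 0 0 -0.58;0.3 0 0 0 0 0 -0.58;0 0 0 0 0 0 -0.58;0 0 0 0 0 0 -0.58",
)

```text
time: 7.17
position: [0.5708, 0.1231, 0.1093]
eef_rot: [180.0, 0.0, 109.4]
ft_force: [-0.2, 0.5, -0.0]
width: 0.0182
grip_force: 0.0
```

```bash
python3 - <<'E'
from h import *
a=read_camera('wrist')['pixels'];b=read_camera('side')['pixels'][130:400,150:510]
b=cv2.resize(b,None,fx=.95,fy=.95)
im=np.zeros((300,800,3),np.uint8);im[:300,:400]=cv2.resize(a,(400,300));im[:b.shape[0],410:410+b.shape[1]]=b
cv2.imwrite('pics/w3.png',im[:,:,::-1])
E
```

```text
(no output)
```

View pics/w3.png

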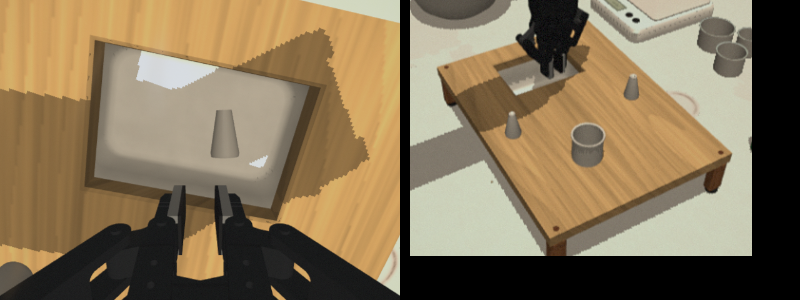

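Nozzle B lies in the tub at wrist pixel (225,135), and A, C and the ring haven't moved. Next is nozzle A.

>>> move_arm(
  commands="0 0 -0.85 0 0 0 -0.58;0 0 -0.85 0 0 0 -0.58;0 0 -0.85 0 0 0 -0.58;0 0 -0.4 0 0 -0.1 -0.58;0 0 0 0 0 -0.1 -0.58",
)

```text
time: 7.68
position: [0.5731, 0.1222, 0.2011]
eef_rot: [179.7, 0.1, 121.5]
ft_force: [0.3, 0.1, 0.9]
width: 0.0181
grip_force: 0.0
```

>>> move_arm(
  commands="0 0 0 0 0 -0.1 -0.58;0 0 0 0 0 -0.1 -0.58;-0.8 0.04 0 0 0 0 -0.58;-0.8 0.04 0 0 0 0 -0.58;-0.8 0.04 0 0 0 0 -0.58",
)

```text
time: 8.1
position: [0.6236, 0.0707, 0.1978]
eef_rot: [-180.0, 0.0, 133.3]
ft_force: [1.6, -0.1, -0.6]
width: 0.018
grip_force: 0.0
```

>>> move_arm(
  commands="-0.8 0.04 0 0 0 0 -0.58;-0.8 0.04 0 0 0 0 -0.58;-0.8 0.04 0 0 0 0 -0.58;-0.8 0.04 0 0 0 0 -0.58;0 0 0 0 0 0 -0.58",
)

```text
time: 8.52
position: [0.6954, -0.0016, 0.1969]
eef_rot: [-179.9, 0.3, 132.8]
ft_force: [0.6, -0.9, 0.2]
width: 0.0175
grip_force: 0.0
```

>>> move_arm(
  commands="-0.25 0.15 0 0 0 0 -0.58;0 0 0.6 0 0 0 -0.58;0 0 0.6 0 0 0 -0.58;0 0 0 0 0 0 -0.58;0 0 0 0 0 0 -0.58",
)

```text
time: 8.93
position: [0.6998, 0.0027, 0.1608]
eef_rot: [-179.9, -0.1, 133.3]
ft_force: [-0.2, -0.0, -0.4]
width: 0.0179
grip_force: 0.0
```

```bash
python3 - <<'E'
from h import *
s=observe();print(s['position'],s['eef_rot'])
a=read_camera('wrist')['pixels']
cv2.imwrite('pics/w4.png',cv2.resize(a,(400,300))[:,:,::-1])
E
```

```text
[0.69981617 0.00272549 0.16081677] [-1.79854521e+02 -6.99837332e-02  1.33283687e+02]
```

View pics/w4.png

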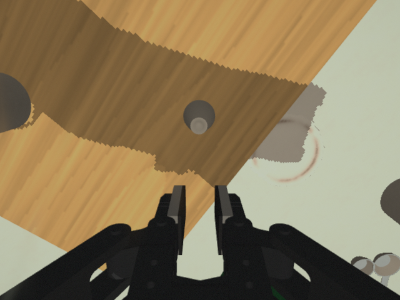

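Nozzle A is lined up with the gap at (199,117), so I'll lower and push.

>>> move_arm(
  commands="0 0 0.58 0 0 0 -0.58;0 0 0.58 0 0 0 -0.58;0 0 0.56 0 0 0 -0.58;0 0 0 0 0 0 -0.58;0 0 0 0 0 0 -0.58",
)

```text
time: 9.4
position: [0.7009, 0.0035, 0.1108]
eef_rot: [180.0, 0.0, 133.3]
ft_force: [-0.1, -0.2, 0.6]
width: 0.0178
grip_force: 0.0
```

>>> move_arm(
  commands="0.3 0 0 0 0 0 -0.58;0.3 0 0 0 0 0 -0.58;0.3 0 0 0 0 0 -0.58;0.3 0 0 0 0 0 -0.58;0.3 0 0 0 0 0 -0.58",
)

```text
time: 9.82
position: [0.6693, 0.0376, 0.111]
eef_rot: [180.0, 0.0, 133.4]
ft_force: [0.6, 0.5, 0.8]
width: 0.0178
grip_force: 0.4
```

>>> move_arm(
  commands="0.3 0 0 0 0 0 -0.58;0.3 0 0 0 0 0 -0.58;0.3 0 0 0 0 0 -0.58;0.3 0 0 0 0 0 -0.58;0.3 0 0 0 0 0 -0.58",
)

```text
time: 10.23
position: [0.6386, 0.0696, 0.1104]
eef_rot: [180.0, 0.0, 133.3]
ft_force: [0.3, -0.6, 1.8]
width: 0.0183
grip_force: 1.0
```

>>> move_arm(
  commands="0.3 0 0 0 0 0 -0.58;0.3 0 0 0 0 0 -0.58;0.3 0 0 0 0 0 -0.58;0.3 0 0 0 0 0 -0.58;0.3 0 0 0 0 0 -0.58",
)

```text
time: 10.65
position: [0.6076, 0.1024, 0.1102]
eef_rot: [180.0, 0.0, 133.3]
ft_force: [0.8, -0.3, 2.4]
width: 0.0179
grip_force: 1.2
```

>>> move_arm(
  commands="0.3 0 0 0 0 0 -0.58;0.3 0 0 0 0 0 -0.58;0.3 0 0 0 0 0 -0.58;0.3 0 0 0 0 0 -0.58;0 0 0 0 0 0 -0.58",
)

```text
time: 11.07
position: [0.5814, 0.1306, 0.1101]
eef_rot: [-180.0, -0.1, 133.5]
ft_force: [-0.7, 1.0, -0.5]
width: 0.0181
grip_force: 0.0
```

```bash
python3 - <<'E'
from h import *
a=read_camera('wrist')['pixels'];b=read_camera('side')['pixels'][130:400,150:510]
b=cv2.resize(b,None,fx=.95,fy=.95)
im=np.zeros((300,800,3),np.uint8);im[:300,:400]=cv2.resize(a,(400,300));im[:b.shape[0],410:410+b.shape[1]]=b
cv2.imwrite('pics/w5.png',im[:,:,::-1])
E
```

```text
(no output)
```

View pics/w5.png

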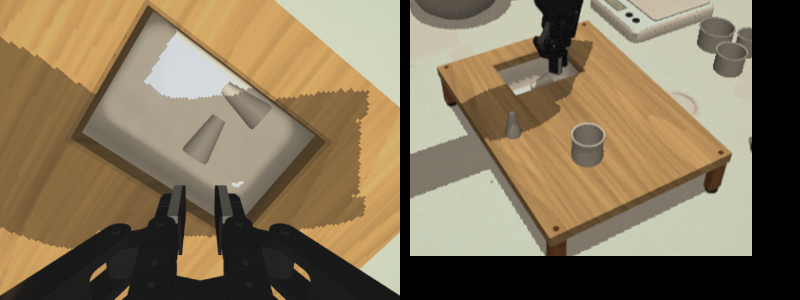

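Nozzles A and B are both in the tub, at (250,105) and (205,140), and the ring is still in place. Last is nozzle C.

>>> move_arm(
  commands="0 0 -0.85 0 0 0 -0.58;0 0 -0.85 0 0 0 -0.58;0 0 -0.85 0 0 0 -0.58;0 0 -0.4 0 0 0 -0.58;0 0 0 0 0 0.116 -0.58",
)

```text
time: 11.58
position: [0.5855, 0.1281, 0.2014]
eef_rot: [179.7, 0.1, 126.2]
ft_force: [-0.4, 0.6, 0.7]
width: 0.0175
grip_force: 0.0
```

>>> move_arm(
  commands="0 0 0 0 0 0.116 -0.58;0 0 0 0 0 0.116 -0.58;0 0 0 0 0 0.116 -0.58;0 0 0 0 0 0.116 -0.58;0 0 0 0 0 0.116 -0.58",
)

```text
time: 12.0
position: [0.5836, 0.1272, 0.1981]
eef_rot: [-180.0, 0.0, 91.2]
ft_force: [0.7, 0.3, 0.5]
width: 0.0174
grip_force: 0.0
```

>>> move_arm(
  commands="0 0 0 0 0 0.116 -0.58;0 0 0 0 0 0.116 -0.58;0 0 0 0 0 0.116 -0.58;0 0 0 0 0 0.116 -0.58;0 0 0 0 0 0.116 -0.58",
)

```text
time: 12.42
position: [0.5836, 0.1272, 0.1982]
eef_rot: [180.0, 0.0, 56.4]
ft_force: [-0.5, 0.1, -0.7]
width: 0.0179
grip_force: 0.0
```

>>> move_arm(
  commands="-0.86 -0.14 0 0 0 0 -0.58;-0.86 -0.14 0 0 0 0 -0.58;-0.86 -0.14 0 0 0 0 -0.58;-0.86 -0.14 0 0 0 0 -0.58;-0.86 -0.14 0 0 0 0 -0.58",
)

```text
time: 12.83
position: [0.4943, 0.0302, 0.1983]
eef_rot: [180.0, 0.0, 56.7]
ft_force: [0.5, -1.0, 0.1]
width: 0.0178
grip_force: 0.0
```

>>> move_arm(
  commands="-0.86 -0.14 0 0 0 0 -0.58;-0.86 -0.14 0 0 0 0 -0.58;-0.86 -0.14 0 0 0 0 -0.58;0 0 0 0 0 0 -0.58;0 0 0 0 0 0 -0.58",
)

```text
time: 13.25
position: [0.4413, -0.0279, 0.1985]
eef_rot: [-180.0, 0.1, 56.6]
ft_force: [0.7, 0.6, -0.3]
width: 0.0183
grip_force: 0.0
```

>>> move_arm(
  commands="0 -0.12 0 0 0 0 -0.58;0 0 0.6 0 0 0 -0.58;0 0 0.6 0 0 0 -0.58;0 0 0 0 0 0 -0.58;0 0 0 0 0 0 -0.58",
)

```text
time: 13.67
position: [0.4393, -0.0232, 0.1622]
eef_rot: [-179.9, 0.0, 56.9]
ft_force: [-0.8, 1.0, 1.1]
width: 0.0179
grip_force: 0.0
```

```bash
python3 - <<'E'
from h import *
s=observe();print(s['position'],s['eef_rot'])
a=read_camera('wrist')['pixels']
cv2.imwrite('pics/w6.png',cv2.resize(a,(400,300))[:,:,::-1])
E
```

```text
[ 0.4393226  -0.02321173  0.16223168] [-1.79928570e+02  2.86862103e-02  5.68632163e+01]
```

View pics/w6.png

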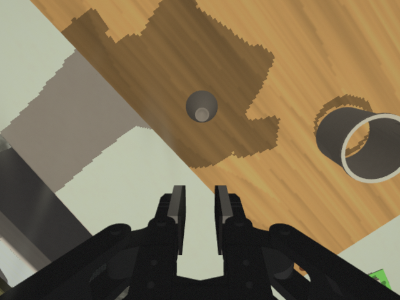

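Nozzle C is lined up at (201,105), and the ring is well to the right.

>>> move_arm(
  commands="0 0 0.6 0 0 0 -0.58;0 0 0.6 0 0 0 -0.58;0 0 0.56 0 0 0 -0.58;0 0 0 0 0 0 -0.58;0 0 0 0 0 0 -0.58",
)

```text
time: 14.13
position: [0.4395, -0.0239, 0.1102]
eef_rot: [-180.0, 0.0, 56.8]
ft_force: [0.5, 0.3, 0.4]
width: 0.0179
grip_force: 0.0
```

>>> move_arm(
  commands="0.3 0 0 0 0 0 -0.58;0.3 0 0 0 0 0 -0.58;0.3 0 0 0 0 0 -0.58;0.3 0 0 0 0 0 -0.58;0.3 0 0 0 0 0 -0.58",
)

```text
time: 14.55
position: [0.4649, 0.0147, 0.1104]
eef_rot: [180.0, -0.1, 56.8]
ft_force: [-0.6, -0.1, 0.6]
width: 0.0179
grip_force: 0.3
```

>>> move_arm(
  commands="0.3 0 0 0 0 0 -0.58;0.3 0 0 0 0 0 -0.58;0.3 0 0 0 0 0 -0.58;0.3 0 0 0 0 0 -0.58;0.3 0 0 0 0 0 -0.58",
)

```text
time: 14.97
position: [0.4889, 0.0517, 0.1099]
eef_rot: [-180.0, 0.0, 56.8]
ft_force: [-0.4, -0.7, 1.4]
width: 0.018
grip_force: 0.9
```

>>> move_arm(
  commands="0.3 0 0 0 0 0 -0.58;0.3 0 0 0 0 0 -0.58;0.3 0 0 0 0 0 -0.58;0.3 0 0 0 0 0 -0.58;0.3 0 0 0 0 0 -0.58",
)

```text
time: 15.38
position: [0.5136, 0.0894, 0.1099]
eef_rot: [180.0, 0.0, 56.8]
ft_force: [-0.6, 0.3, 2.1]
width: 0.0183
grip_force: 0.9
```

>>> move_arm(
  commands="0.3 0 0 0 0 0 -0.58;0.3 0 0 0 0 0 -0.58;0.3 0 0 0 0 0 -0.58;0.3 0 0 0 0 0 -0.58;0.2 0 0 0 0 0 -0.58",
)

```text
time: 15.8
position: [0.537, 0.1254, 0.1099]
eef_rot: [180.0, -0.1, 56.8]
ft_force: [-0.2, -0.4, -0.4]
width: 0.0179
grip_force: 0.0
```

>>> move_arm(
  commands="0 0 0 0 0 0 -0.58;0 0 -0.6 0 0 0 -0.58;0 0 -0.8 0 0 0 -0.58;0 0 -0.8 0 0 0 -0.58;0 0 -0.6 0 0 0 -0.58",
)

```text
time: 16.22
position: [0.5362, 0.1234, 0.1954]
eef_rot: [180.0, -0.0, 56.7]
ft_force: [0.2, -0.6, -0.1]
width: 0.018
grip_force: 0.0
```

```bash
python3 - <<'E'
from h import *
a=read_camera('wrist')['pixels'];b=read_camera('side')['pixels'][130:400,150:510]
b=cv2.resize(b,None,fx=.95,fy=.95)
im=np.zeros((300,800,3),np.uint8);im[:300,:400]=cv2.resize(a,(400,300));im[:b.shape[0],410:410+b.shape[1]]=b
cv2.imwrite('pics/w7.png',im[:,:,::-1])
E
```

```text
(no output)
```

View pics/w7.png

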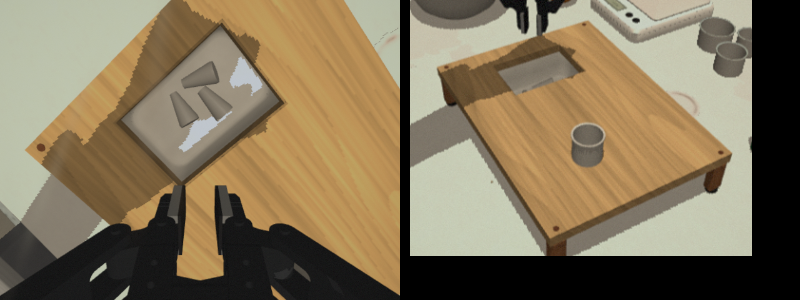

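All three nozzles lie in the tub, at about (200,75), (183,108) and (214,103). The ring stands upright where it was, and the arm is clear, so I'll let things settle and hand in.

>>> move_arm(
  commands="0 0 0 0 0 0 -0.58;0 0 0 0 0 0 -0.58;0 0 0 0 0 0 -0.58;0 0 0 0 0 0 -0.58;0 0 0 0 0 0 -0.58",
)

```text
time: 16.73
position: [0.5358, 0.1237, 0.1931]
eef_rot: [-179.9, 0.1, 56.8]
ft_force: [0.6, -0.4, -0.8]
width: 0.0181
grip_force: 0.0
```

```bash
python3 -c "
from plant import *
print(sign_off())"
```

```text
the job is handed in; nothing more can be done
None
```

All three nozzles were swept through the opening into the tub, the ring cutter still stands in its place on the board, and the job was handed in at about 17 s; sign-off returned no verdict.

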